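# Set the cam clamp on the jar shaker

## Robot

A 6-joint arm with a two-finger parallel gripper is mounted at the origin on the work surface. World frame = base frame: x ahead of the robot, y to its left, z up, the work surface at z = 0. Lengths are in m, angles in rad, forces in N, time in s.
With the tool pointing down it reaches from about 0.35 to 0.975 m from the base axis. Payload 7.1 kg.
Tool frame: the origin (TCP) lies midway between the tips of the shut fingers; the grasp point (between the pads) lies 19 mm behind it; z points along the fingers, x is the direction in which the jaws open and shut, and the axes are right-handed (so a half turn about z gives the same grasp; the last joint's range is limited). The gripper opens to 88 mm and grips with 3 to 60 N. Pads are 20 mm wide; open, the fingers measure 115 mm over their backs; the gripper's body (75 mm by 178 mm) begins 61 mm behind the grasp point.
Start: joints at [-1.336, 0.423, 1.63, -0, 1.089, -0.019], TCP at [0.157, -0.605, 0.223] pointing down, gripper open.
Joint ranges: [-3, 3], [-0.9, 2.11], [0.09, 2.58], [-1.31, 4.45], [0.11, 2.69], [-2.54, 2.54]. Speed limits (rad/s): [2.39, 2.39, 3.01, 3.14, 3.14, 3.14].

## Interface

Orientations are given as a unit quaternion [w, x, y, z].
In Python, from station import move_pose, movel, movej, command_gripper, wait, inverse_kinematics, read_camera, camera_info, MotionError, job_done, get_time, get_joint_pos, get_qvel, get_effort, get_tcp_pos, get_ee_rot, get_ft_force, get_ft_torque, get_grip_width gives the robot as it stands. Calls block until the motion is done:
- move_pose(position, orientation): joint-space move of the TCP to a pose.
- movel(position, frame=None, v=0.15, until_force=None): straight line of the TCP; frame=None keeps the orientation; v is the mean speed in m/s. With until_force (N) it stops when the force on the tool has changed by that much, and returns True; else False.
- movej(angles): joint-space move.
- command_gripper(opening): opening from 0.0 (shut) to 1.0 (fully open); the grip force is fixed at half the most; returns when the fingers have stopped.
- wait(seconds).
- inverse_kinematics(position, orientation): joint angles nearest the present ones, or None.
- read_camera(name): name is "side" or "top"; returns the picture (400x640x3 uint8, red, green, blue); there is no depth.
- camera_info(name): a dict with "intrinsics" (3x3 intrinsics, pixels), "T" (4x4, takes a point from camera to world coordinates). Camera axes: x right, y up, looking along -z (the intrinsics and any distortion apply to the point x, -y, -z); pixel columns grow to the right and rows downward; lengths in m; the calibration is good to about 2 mm. A picture is of the moment at which its call begins. camera_info takes no time and is no camera call.
A pose or a line that the arm cannot do raises MotionError and nothing moves.
- job_done(): hands the job in, once; it reports no verdict.
Readings, each from a call of its own:
- get_time(): time.
- get_joint_pos(): joint angles.
- get_qvel(): joint speeds.
- get_effort(): joint torques, N m.
- get_tcp_pos(): TCP position.
- get_ee_rot(): TCP orientation.
- get_ft_force(): force on the tool from outside, world axes, zero at the start.
- get_ft_torque(): the same for the moment, N m.
- get_grip_width(): opening from 0.0 (shut) to 1.0 (fully open).
Only numpy, scipy, OpenCV 4.12 (cv2) and the standard library are available. Lean on these libraries where they do the work, as an engineer would, in place of code of your own. Each camera call takes 0.05 s, during which the arm holds its last target.

## Task

The jar of powder stands loose under the closed cam clamp of the bench shaker. Flip the red clamp lever fully up, turn the black knurled nut clockwise (seen from above) until you feel the orange pad just bear on the jar's lid and no farther, then fold the lever fully down again, so that the jar is clamped firmly but not overtightened. Keep the jar where it is, upright in its seat, do not disturb the things around it, and let go at the end.

Things in the scene. Friction and masses are not known exactly. Their poses are not given: they have to be found in the camera images.
- clamp: white bench shaker with a cam clamp, fixed. Origin on the table, under the common axis of jar, pad, spindle and nut; z up. Base 200 mm (own x -100..100) by 250 mm (own y -75..175), 50 mm high. A 30 mm steel column at own y = 115 mm carries the lever hinge and guides the clamp beam, which runs along own y (-32..142 mm) over the jar.
- beam: aluminium clamp beam, 34 mm wide, 22 mm thick, carrying nut, spindle and the 44 mm round orange pad below. Origin on the nut's axis at the beam's underside, 186 mm over the table with the lever down, 189 mm with it up. The pad gives about 1 mm per 35 N. How low it hangs for a given nut angle varies with wear and is not reported: its touch on the lid must be felt.
- lever_hinge (a point): the lever's hinge on the column, 222 mm over the table, 115 mm along the clamp's own +y from the nut's axis; the hinge line runs along the clamp's own y.
- lever_knob (a point): centre of the red drum knob (26 mm round, 28 mm long, lying along the clamp's y) at the lever's end, 90 mm from the hinge. Lever down: straight out along the clamp's own -x, at hinge height, free space below and beside it. Lever up: nearly straight above the hinge. It can be pinched from above by its flat ends, across the clamp's y, and led along the arc.
- lever (a joint): lever angle, rad: 0 = fully down (closed), 1.5 = fully up (open, stop). Stays where left: friction takes about 6 N at the knob to overcome. Closing lowers the beam 3 mm (2 mm per rad) and squeezes the pad once that is on the lid; at the right setting the last of it takes about 10 N at the knob. Press it right down to its stop.
- nut_grip (a point): on the axis of the black knurled nut, where to grip it from above: 9 mm below its top, 22 mm above the beam's top face. The nut is round, 44 mm wide, 30 mm tall, with a yellow mark on top; the spindle's end (10 mm thick) stands about 13 mm out of its top and sinks as it is tightened.
- nut (a joint): nut angle, rad, grows clockwise seen from above; 2 mm of pad per rad; stays where left. Friction 0.5 Nm either way (grip firmly); once the pad bears on the lid a back-turning (anticlockwise) moment adds 0.15 Nm per rad. With the lever up the pad starts 3 to 7 mm over the lid (1.5 to 3.5 rad of turning). Right: pad bearing on the lid, up to 0.8 rad past touch, best 0.4.
- jar: clear jar of powder with a white lid, 82 mm wide, 100 mm tall, standing loose on the shaker's seat (56 mm over the table) within a low steel rim. Origin at the centre of its underside.
- spare_jar: bystander, leave alone: spare jar like the clamped one (82 mm wide, 100 mm tall), origin at its underside
- vial_a: bystander, leave alone: amber vial, 22 mm wide, 55 mm tall, origin at its underside
- vial_b: bystander, leave alone: second amber vial, same size, origin at its underside
- cup: bystander, leave alone: white sample cup, 64 mm wide, 50 mm tall, origin at its underside
- lime_bowl: bystander, leave alone: white bowl heaped with limes, 150 mm wide, about 96 mm tall, origin at its underside
- scoop: bystander, leave alone: steel spoon 170 mm long, lying flat, origin at its underside
- solvent: bystander, leave alone: white bottle with red cap, 60 mm wide, 160 mm tall, origin at its underside
There are look-alikes about, which are no part of the job. What is shaped like the jar but blue or turquoise is not meant.

How it is judged:
By the outcome, as a careful person would: the job done as asked, in the order asked, and still so for the second after the job is handed in, with the robot touching nothing.
It also fails if it takes over 72 s, if anything falls off the work surface, if the arm or the gripper's body presses on something with over 40 N, if the wrist force passes 120 N, or if a joint passes its speed limit or range.

## Working session

There is one attempt and no reset: what is moved stays moved. The work goes in short steps, each a Python script; the robot and the scene stay as the last script left them, time stands still between calls to the robot, and variables do not carry over. Pictures are saved under pics/ and viewed, and the job is handed in when it is done.

```bash
mkdir -p pics; ls; python3 - <<'E'
from station import *
import cv2,numpy as np
for n in("side","top"):
    im=read_camera(n); cv2.imwrite(f"pics/{n}0.png",im[:,:,::-1]); i=camera_info(n); print(n,{k:np.round(v,4).tolist() if not isinstance(v,str) else v for k,v in i.items()})
print(get_time(),get_ee_rot(),get_tcp_pos())
E
```

```text
pics
side {'intrinsics': [[399.3164, 0.0, 314.7769], [0.0, 399.3164, 198.1088], [0.0, 0.0, 1.0]], 'T': [[-0.9451, 0.1739, -0.2767, 0.2045], [-0.3261, -0.5588, 0.7625, 0.9013], [-0.0221, 0.8109, 0.5848, 0.8509], [0.0, 0.0, 0.0, 1.0]]}
top {'intrinsics': [[456.7348, 0.0, 319.3415], [0.0, 456.7348, 196.6536], [0.0, 0.0, 1.0]], 'T': [[0.0253, 0.9865, -0.1619, 0.3186], [-0.9994, 0.0288, 0.0192, 0.007], [0.0236, 0.1613, 0.9866, 1.5911], [0.0, 0.0, 0.0, 1.0]]}
0.1 [-4.32682477e-04  7.90911561e-01 -6.11930078e-01 -5.42517574e-04] [ 0.15682217 -0.6044975   0.22197753]
```

View pics/side0.png

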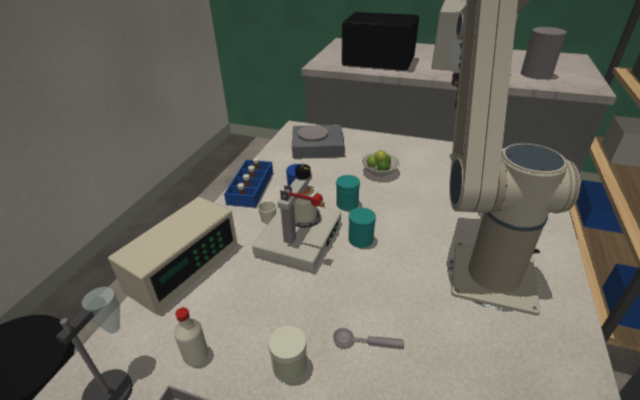

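View pics/top0.png

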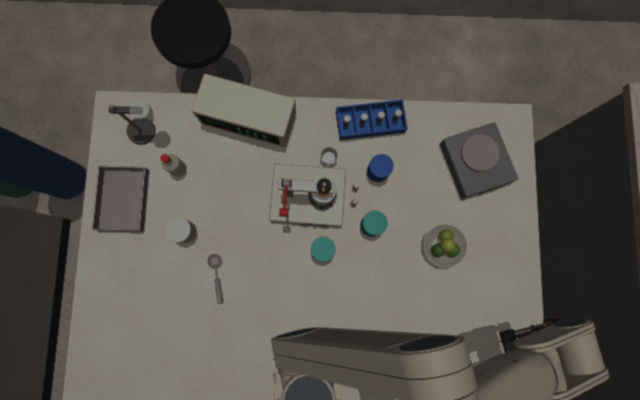

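The top view shows one clamp: nut at about (323,186), column at (286,184), red knob at (284,212). The blue and turquoise jars at (381,167), (374,223) and (322,250) are look-alikes. I'll enlarge both views to confirm.

```bash
python3 - <<'E'
import cv2,numpy as np
a=cv2.imread("pics/top0.png")[145:270,255:415]; b=cv2.imread("pics/side0.png")[145:275,240:400]
a=cv2.convertScaleAbs(cv2.resize(a,None,fx=5,fy=4.5,interpolation=2),alpha=1.3)
cv2.imwrite("pics/topc.png",cv2.resize(a,(768,600)));
cv2.imwrite("pics/sidec.png",cv2.resize(cv2.convertScaleAbs(b,alpha=1.3),(736,598),interpolation=2))
E
```

```text
(no output)
```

View pics/topc.png

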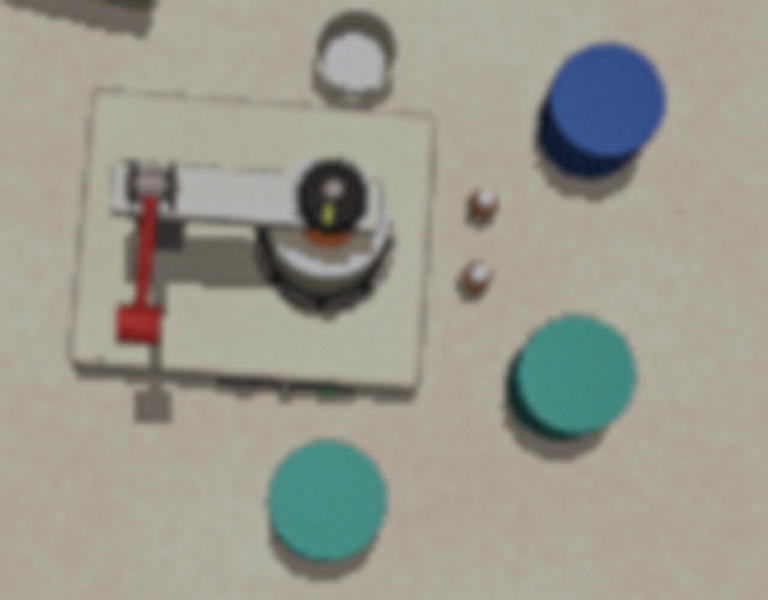

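View pics/sidec.png

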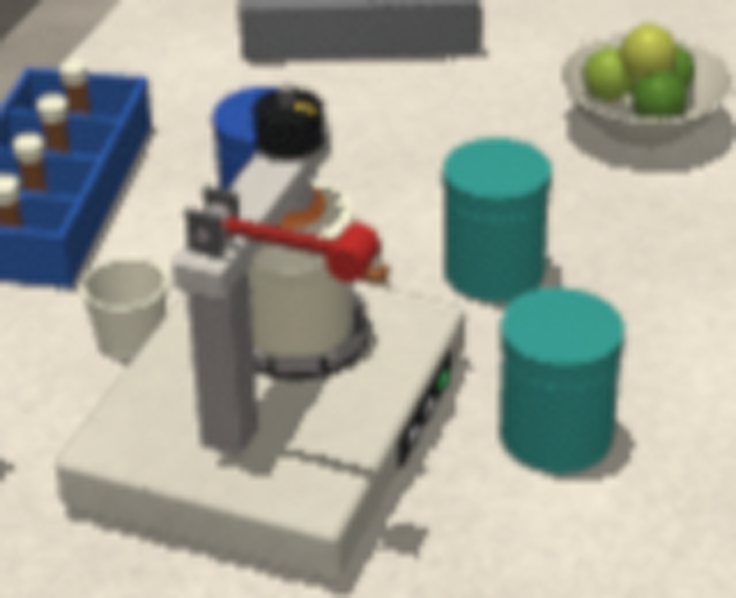

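```bash
cat > h.py <<'E'
import cv2,numpy as np
from station import *
def ray(n,u,v):
    i=camera_info(n);K=i["intrinsics"];T=np.array(i["T"])
    d=np.array([(u-K[0][2])/K[0][0],-(v-K[1][2])/K[1][1],-1.0])
    return T[:3,3],T[:3,:3]@d
def onz(n,u,v,z):
    o,d=ray(n,u,v); return o+d*(z-o[2])/d[2]
def proj(n,p):
    i=camera_info(n);K=np.array(i["intrinsics"]);T=np.array(i["T"])
    c=np.linalg.inv(T)@np.r_[p,1]; q=K@np.array([c[0],-c[1],-c[2]]); return q[:2]/q[2]
E
python3 - <<'E'
from h import *
c=[(97,90),(434,114),(418,385),(72,362)]
P=[onz("top",255+x/4.8,145+y/4.8,0.05) for x,y in c]
print(np.round(P,4))
for n,z in(("top",.222),("side",.222)):
    im=cv2.imread(f"pics/{n}0.png"); hsv=cv2.cvtColor(im,cv2.COLOR_BGR2HSV)
    m=((hsv[...,0]<6)|(hsv[...,0]>174))&(hsv[...,1]>150)&(hsv[...,2]>60)
    m=m.astype(np.uint8)
    o=np.zeros_like(m); o[145:275,240:400]=1; m*=o
    k,l,s,ce=cv2.connectedComponentsWithStats(m); 
    print(n,s[1:].tolist(),ce[1:].tolist())
    # knob: open
    mo=cv2.morphologyEx(m,cv2.MORPH_OPEN,np.ones((5,5)))
    k,l,s,ce=cv2.connectedComponentsWithStats(mo); print("knob",s[1:].tolist(),ce[1:].tolist(), [onz(n,*q,z).round(4).tolist() for q in ce[1:]])
    g=(im.max(2)<45).astype(np.uint8)*o
    g=cv2.morphologyEx(g,cv2.MORPH_OPEN,np.ones((5,5)))
    k,l,s,ce=cv2.connectedComponentsWithStats(g); print("nut",s[1:].tolist(),ce[1:].tolist(),[onz(n,*q,.236).round(4).tolist() for q in ce[1:]])
E
```

```text
[[ 0.6821  0.1324  0.05  ]
 [ 0.6719 -0.1106  0.05  ]
 [ 0.4757 -0.1025  0.05  ]
 [ 0.4852  0.1419  0.05  ]]
top [[280, 186, 8, 30, 103]] [[284.20388349514565, 204.33009708737865]]
knob [[280, 209, 8, 7, 54]] [[283.6296296296296, 212.0]] [[0.4933, 0.0869, 0.222]]
nut [] [] []
side [[289, 193, 33, 13, 149]] [[309.8859060402685, 198.01342281879195]]
knob [[312, 195, 9, 10, 78]] [[316.06410256410254, 199.52564102564102]] [[0.4966, 0.0864, 0.222]]
nut [[296, 167, 14, 12, 140]] [[301.9714285714286, 172.94285714285715]] [[0.5713, -0.0069, 0.236]]
```

```bash
python3 - <<'E'
from h import *
im=cv2.imread("pics/top0.png")
g=(im.max(2)<60).astype(np.uint8); o=np.zeros_like(g);o[170:200,308:340]=1;g*=o
k,l,s,ce=cv2.connectedComponentsWithStats(g)
for a,b in zip(s[1:],ce[1:]):
  if a[4]>15:print(a.tolist(),b)
cs=cv2.findContours((l==1+s[1:,4].argmax()).astype(np.uint8),0,1)[0]
(x,y),r=cv2.minEnclosingCircle(cs[0]);print(x,y,r,onz("top",x,y,.232))
# side nut bbox center -> ray, with z .226
print(onz("side",302.5,172.5,.226))
# compare knob flat ends: triangulate
def tri(a,b):
    o1,d1=ray("top",*a);o2,d2=ray("side",*b)
    A=np.c_[d1,-d2];t=np.linalg.lstsq(A,o2-o1,rcond=None)[0]
    p,q=o1+d1*t[0],o2+d2*t[1];return (p+q)/2,np.linalg.norm(p-q)
print(tri((283.63,212),(316.06,199.5)))
print(tri((x,y),(302.5,172)))
E
```

```text
[317, 179, 14, 15, 146] [323.71917808 186.04794521]
[308, 192, 5, 8, 27] [309.74074074 196.14814815]
323.8018798828125 186.08489990234375 7.618931293487549 [ 0.57446378 -0.03205448  0.232     ]
[ 0.5766295  -0.02444138  0.226     ]
(array([0.49468856, 0.08727827, 0.22281639]), np.float64(0.0031281518550822208))
(array([ 0.57781642, -0.03189174,  0.22274394]), np.float64(0.0032834542480359758))
```

```bash
cat >> h.py <<'E'
from scipy.spatial.transform import Rotation as R
YAW=-0.0405
EY=np.array([-np.sin(YAW),np.cos(YAW),0]);EX=np.array([np.cos(YAW),np.sin(YAW),0]);EZ=np.array([0,0,1.])
O=np.array([0.577,-0.0320,0])
KN=np.array([0.493,0.0865,0.222])
def quat(x):
    x=np.array(x)/np.linalg.norm(x);z=-EZ;y=np.cross(z,x)
    q=R.from_matrix(np.c_[x,y,z]).as_quat();return [q[3],q[0],q[1],q[2]]
def st(s=""):
    print(s,round(get_time(),2),"tcp",np.round(get_tcp_pos(),4),"F",np.round(get_ft_force(),2),"M",np.round(get_ft_torque(),3),"w",round(float(get_grip_width()),3))
E
python3 - <<'E'
from h import *
for s in(1,-1):
    print(s,quat(s*EY),inverse_kinematics(KN+[0,0,.1],quat(s*EY)))
p=np.array(get_tcp_pos()); movel(p+[0,0,.15],v=.3); st()
E
```

```text
1 [np.float64(0.0), np.float64(0.7212797408843815), np.float64(0.6926438734225253), np.float64(0.0)] [ 1.49911467e-01  1.27466556e-01  1.79383135e+00 -4.44089210e-16
  1.22029475e+00 -1.38038486e+00]
-1 [np.float64(0.0), np.float64(-0.6926438734225253), np.float64(0.7212797408843815), np.float64(0.0)] [ 1.49911467e-01  1.27466556e-01  1.79383135e+00 -4.44089210e-16
  1.22029475e+00  1.76120779e+00]
 0.75 tcp [ 0.1567 -0.604   0.3714] F [ 0.1   0.53 -0.57] M [ 0.055  0.003 -0.011] w 0.999
```

```bash
python3 - <<'E'
from h import *
q=quat(EY)
move_pose(KN+[0,0,.09],q); 
movel(KN+[0,0,.035],v=.15); st("pre")
im=read_camera("top");cv2.imwrite("pics/t1.png",cv2.resize(im[130:260,230:390,::-1],(736,598),interpolation=2))
im=read_camera("side");cv2.imwrite("pics/s1.png",cv2.resize(im[125:255,240:400,::-1],(736,598),interpolation=2))
E
```

```text
pre 3.98 tcp [0.4933 0.0863 0.2572] F [0.07 0.12 0.71] M [ 0.018 -0.096  0.014] w 1.002
```

View pics/s1.png

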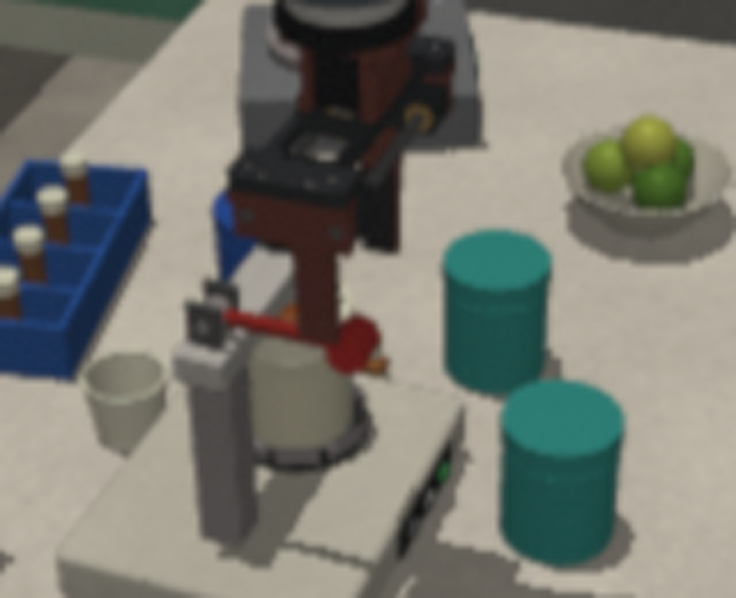

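View pics/t1.png

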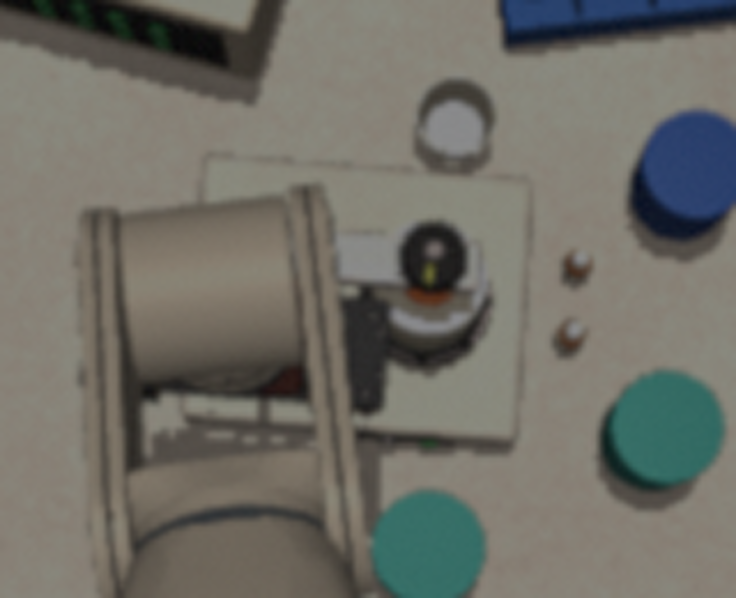

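The fingers are over the knob: +y finger tip at (318,340), knob at (352,345) in the side crop. Nothing else is nearby. Next I descend and pinch it.

```bash
python3 - <<'E'
from h import *
h=movel(KN+[0,0,-.019],v=.08,until_force=8); st(f"down {h}")
if not h:
    command_gripper(0.0); st("closed")
E
```

```text
down False 4.91 tcp [0.4933 0.0866 0.2033] F [ 1.03 -0.19 -0.18] M [ 0.082 -0.156  0.013] w 0.997
closed 5.86 tcp [0.493  0.0875 0.203 ] F [ 0.21  6.25 -0.03] M [ 0.871 -0.106 -0.243] w 0.318
```

```bash
cat >> h.py <<'E'
K2=np.array([0.493,0.0875,0.222])
def arc(t,k=K2,off=np.zeros(3)):
    return k+0.09*EX+0.09*(-np.cos(t)*EX+np.sin(t)*EZ)+np.array([0,0,-.019])+off
E
python3 - <<'E'
from h import *
for t in np.linspace(0.125,1.5,12):
    movel(arc(t),v=.1)
    F=np.array(get_ft_force())
    tang=np.sin(t)*EX+np.cos(t)*EZ; rad=-np.cos(t)*EX+np.sin(t)*EZ
    print(round(t,2),"tan",round(F@tang,1),"rad",round(F@rad,1),"y",round(F@EY,1))
    if np.linalg.norm(F)>45: print("STOP");break
st()
E
```

```text
0.12 tan 2.7 rad 2.7 y 1.8
0.25 tan 2.6 rad 6.5 y 1.9
0.38 tan 1.1 rad 6.3 y 2.1
0.5 tan -0.5 rad 6.2 y 1.6
0.62 tan -0.9 rad 6.0 y 1.7
0.75 tan -2.1 rad 5.5 y 1.3
0.88 tan -2.8 rad 4.8 y 1.6
1.0 tan -4.0 rad 3.1 y 2.1
1.12 tan -4.1 rad 2.3 y 1.5
1.25 tan -5.1 rad 2.4 y 0.3
1.38 tan -3.6 rad 2.8 y 0.1
1.5 tan -3.0 rad 5.5 y -1.6
 8.97 tcp [0.5776 0.0837 0.2938] F [-3.45 -1.47  5.26] M [-0.03   0.47   0.006] w 0.299
```

```bash
python3 - <<'E'
from h import *
for t in (1.54,1.58,1.62):
    movel(arc(t),v=.05)
    F=np.array(get_ft_force());print(t,F.round(1),np.round(get_tcp_pos(),4))
    if F@EX<-16: break
for n in("top","side"):
  im=read_camera(n);c=im[130:260,230:390] if n=="top" else im[105:235,240:400]
  cv2.imwrite(f"pics/{n}2.png",cv2.resize(c[:,:,::-1],(736,598),interpolation=2))
E
```

```text
1.54 [-6.6 -0.7  6.8] [0.5804 0.0836 0.2941]
1.58 [-6.7 -0.8  7.3] [0.5842 0.0834 0.2943]
1.62 [-5.7 -1.   8.7] [0.588  0.0832 0.2945]
```

View pics/side2.png

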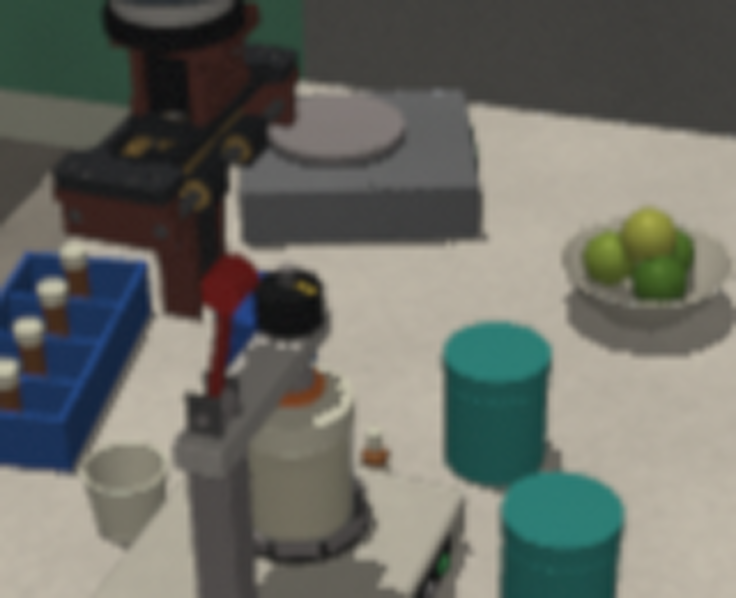

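```bash
python3 - <<'E'
from h import *
for t in(1.1,1.2,1.3,1.4,1.5,1.6): print(t,proj("side",arc(t)+[0,0,.019]))
print("gp",proj("side",np.array(get_tcp_pos())+[0,0,.019]), proj("side",np.array(get_tcp_pos())))
im=read_camera("side");hsv=cv2.cvtColor(im[:,:,::-1].copy(),cv2.COLOR_BGR2HSV)
m=(((hsv[...,0]<6)|(hsv[...,0]>174))&(hsv[...,1]>150)&(hsv[...,2]>50)).astype(np.uint8);m[:,:270]=0;m[:155]=0;m[200:]=0;m[:,320:]=0
m=cv2.morphologyEx(m,cv2.MORPH_OPEN,np.ones((5,5)));print(cv2.connectedComponentsWithStats(m)[2:])
st()
E
```

```text
1.1 [298.96562374 171.26531023]
1.2 [295.99520822 169.50625609]
1.3 [292.92967153 168.00264751]
1.4 [289.80502897 166.77131075]
1.5 [286.65783424 165.82533881]
1.6 [283.52457387 165.17393244]
gp [282.70272488 164.44565632] [283.19897817 170.62983279]
(array([[     0,      0,    640,    400, 255905],
       [   284,    161,     11,     11,     95]], dtype=int32), array([[319.51137727, 199.51242844],
       [288.85263158, 166.02105263]]))
 9.87 tcp [0.588  0.0833 0.2945] F [-5.81 -2.18  8.2 ] M [-0.111  0.887 -0.079] w 0.289
```

View pics/top2.png

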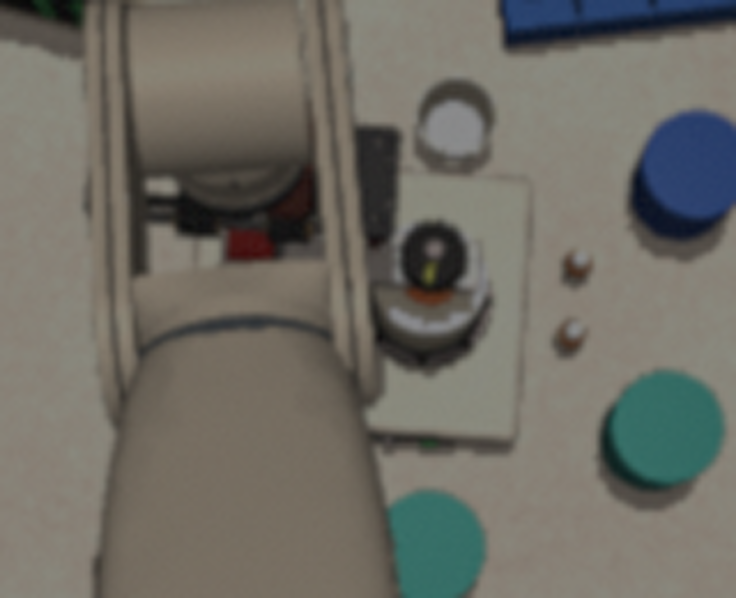

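```bash
python3 - <<'E'
from h import *
print(proj("side",K2),"meas 316.06 199.5")
command_gripper(0.75)
p=np.array(get_tcp_pos())
movel(p+[0,0,.06],v=.15)
st()
im=read_camera("side");hsv=cv2.cvtColor(im[:,:,::-1].copy(),cv2.COLOR_BGR2HSV)
m=(((hsv[...,0]<6)|(hsv[...,0]>174))&(hsv[...,1]>150)&(hsv[...,2]>50)).astype(np.uint8);m[:,:270]=0;m[:150]=0;m[200:]=0;m[:,320:]=0
m=cv2.morphologyEx(m,cv2.MORPH_OPEN,np.ones((5,5)));print(cv2.connectedComponentsWithStats(m)[2:])
cv2.imwrite("pics/s3.png",cv2.resize(im[105:235,240:400,::-1],(736,598),interpolation=2))
E
```

```text
[317.21508926 199.98807501] meas 316.06 199.5
 11.2 tcp [0.5871 0.0836 0.3524] F [-0.76 -0.93 -0.71] M [ 0.001 -0.181 -0.043] w 0.748
(array([[     0,      0,    640,    400, 255923],
       [   285,    162,     10,     10,     77]], dtype=int32), array([[319.50905937, 199.50995807],
       [289.38961039, 166.4025974 ]]))
```

View pics/s3.png

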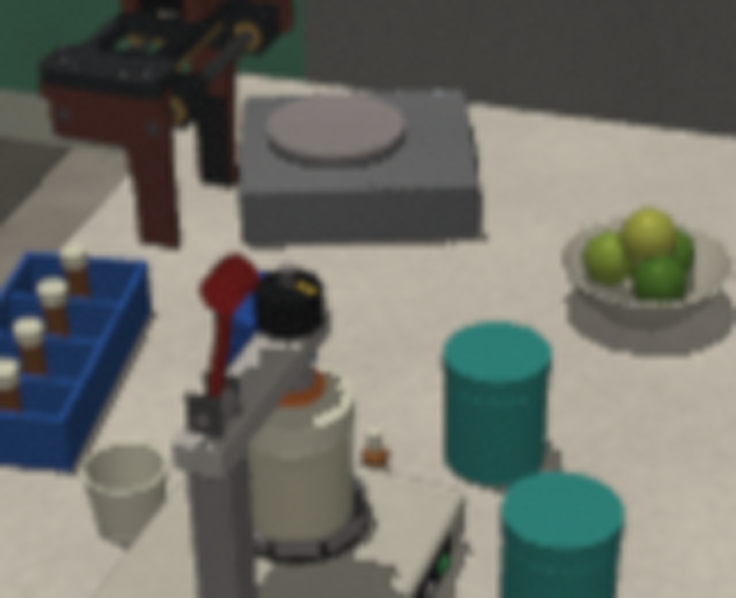

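Knob at (229,283) in the crop works out to an angle of about 1.4, so the lever may be short of its stop. The pads slid past the drum. I'll push it with shut fingers until I feel the stop.

```bash
python3 - <<'E'
from h import *
p=np.array(get_tcp_pos()); hz=K2+0.09*EX
movel([p[0],hz[1],.352],v=.2)
a=hz-0.06*EX; 
movel([a[0],a[1],.352],v=.2)
command_gripper(0)
movel([a[0],a[1],.306],v=.15); st("down")
h=movel(np.r_[(hz+0.02*EX)[:2],.306],v=.04,until_force=18); st(h)
im=read_camera("side");cv2.imwrite("pics/s4.png",cv2.resize(im[105:235,240:400,::-1],(736,598),interpolation=2))
E
```

```text
down 13.49 tcp [0.523  0.0863 0.3061] F [-0.77 -0.27  0.3 ] M [ 0.034 -0.155 -0.024] w 0.004
True 14.48 tcp [0.5521 0.085  0.3052] F [-2.18  0.39  1.82] M [ 0.092  0.302 -0.021] w 0.002
```

View pics/s4.png

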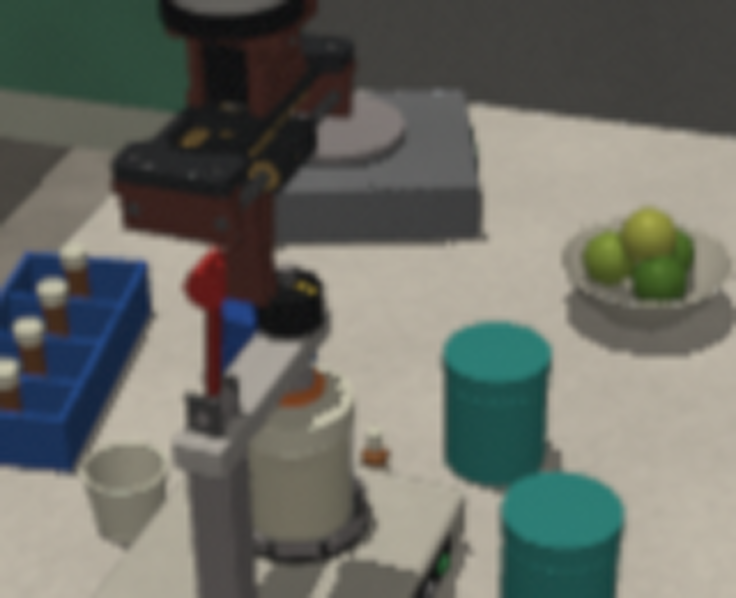

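```bash
python3 - <<'E'
from h import *
p=np.array(get_tcp_pos())
h=movel(p+0.01*EX,v=.02,until_force=22); st(h); 
q=np.array(get_tcp_pos())
movel(q-0.04*EX,v=.15)
movel(q-0.04*EX+[0,0,.06],v=.2)
command_gripper(1.0); st()
# nut pose
for al in (2.4,2.45,2.5,2.55):
  ps=O+[0,0,.233-.019]; 
  print(al,inverse_kinematics(ps,quat([np.cos(al),np.sin(al),0])),inverse_kinematics(ps+[0,0,.12],quat([np.cos(al),np.sin(al),0])))
E
```

```text
True 14.86 tcp [0.552  0.085  0.3046] F [-1.56  0.12  1.27] M [0.083 0.082 0.051] w 0.006
 17.1 tcp [0.512  0.0866 0.3646] F [-0.11  0.29 -0.36] M [ 0.06  -0.164  0.031] w 1.001
2.4 [-7.59962461e-02  3.64795176e-01  1.74341203e+00 -4.44089210e-16
  1.03338545e+00 -2.47599625e+00] [-7.59962461e-02  2.44534946e-01  1.62119765e+00 -4.44089210e-16
  1.27586006e+00 -2.47599625e+00]
2.45 [-7.59962461e-02  3.64795176e-01  1.74341203e+00 -4.44089210e-16
  1.03338545e+00 -2.52599625e+00] [-7.59962461e-02  2.44534946e-01  1.62119765e+00 -4.44089210e-16
  1.27586006e+00 -2.52599625e+00]
2.5 None None
2.55 None None
```

```bash
python3 - <<'E'
from h import *
def u(a): return np.array([np.cos(a),np.sin(a),0])
a=0.83
move_pose(O+[0,0,.33],quat(u(a)))
h=movel(O+[0,0,.233-.019],v=.12,until_force=8); st(f"down {h}")
if h: raise SystemExit
b=np.array(get_tcp_pos());F0=np.array(get_ft_force())
command_gripper(0); st("closed")
c=np.array(get_tcp_pos());F=np.array(get_ft_force())-F0
print("jaw shift mm",1e3*(c-b)@u(a),"F",F@u(a), "perp",F@u(a+np.pi/2))
im=read_camera("side");cv2.imwrite("pics/s5.png",cv2.resize(im[105:235,240:400,::-1],(736,598),interpolation=2))
E
```

```text
down False 18.83 tcp [ 0.5776 -0.0319  0.2148] F [ 0.05 -0.96 -0.52] M [ 0.01  -0.183  0.004] w 0.999
closed 19.58 tcp [ 0.5772 -0.0317  0.214 ] F [ 1.82  1.85 -1.62] M [ 0.301 -0.34   0.012] w 0.496
jaw shift mm -0.08242850555324184 F 3.270643734351973 perp 0.5938269982105054
```

View pics/s5.png

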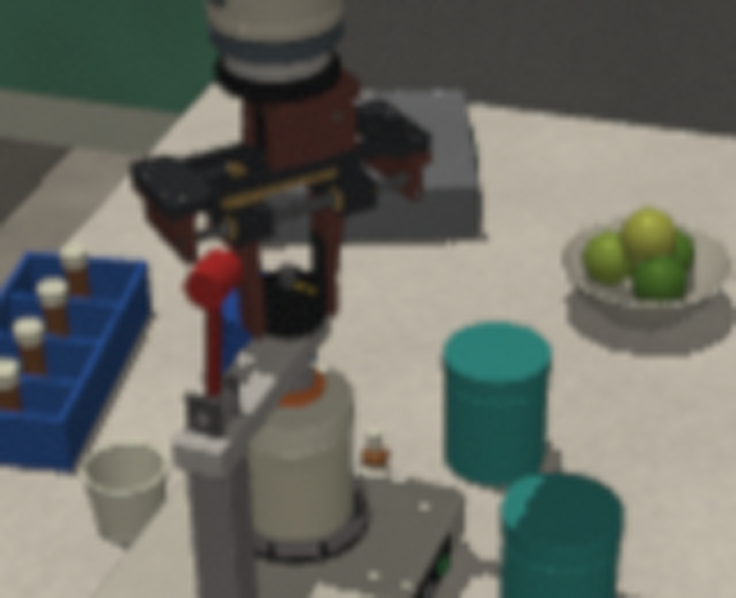

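```bash
cat >> h.py <<'E'
def u(a): return np.array([np.cos(a),np.sin(a),0])
E
python3 - <<'E'
from h import *
import json
command_gripper(1.0)
O2=O+[0.0003,0.0003,0]
move_pose(O2+[0,0,.214],quat(u(2.4)))
st("pre"); M0=get_ft_torque()[2]
command_gripper(0); st("closed")
q=np.array(get_joint_pos());log=[]
q0=q[5]
for i in range(1,20):
    q[5]=q0+0.06*i; movej(q)
    log.append((get_joint_pos()[5],get_ft_torque()[2],*get_ft_force()))
    print(np.round(log[-1],3).tolist(),round(get_time(),2))
json.dump(log,open("log.json","w")); json.dump(q.tolist(),open("q.json","w"))
E
```

```text
pre 21.87 tcp [ 0.5773 -0.0317  0.214 ] F [-0.06  0.65 -0.3 ] M [ 0.086 -0.112  0.05 ] w 1.003
closed 22.62 tcp [ 0.5772 -0.0316  0.214 ] F [-1.31  1.    1.28] M [ 0.28   0.094 -0.063] w 0.497
[-2.417, -0.168, -0.401, 0.362, -0.196] 22.87
[-2.357, -0.139, 0.543, 1.253, 0.268] 23.12
[-2.298, -0.169, -0.728, 1.1, 0.314] 23.37
[-2.238, -0.109, -0.774, -0.351, 0.63] 23.62
[-2.178, -0.14, -0.176, 0.93, 0.279] 23.87
[-2.118, -0.168, -1.41, 0.076, 1.039] 24.12
[-2.058, -0.112, -0.565, 0.647, 1.045] 24.37
[-1.998, -0.103, -0.85, 0.869, 0.97] 24.62
[-1.938, -0.124, -0.692, 0.608, 1.42] 24.87
[-1.878, -0.14, -0.545, 0.858, 0.469] 25.12
[-1.818, -0.109, 0.161, 0.055, 1.398] 25.37
[-1.758, -0.169, -0.981, 1.216, 0.852] 25.62
[-1.698, -0.084, -0.633, 1.765, 0.36] 25.87
[-1.638, -0.113, -0.815, 1.461, 0.966] 26.12
[-1.578, -0.17, -0.92, 2.56, 1.48] 26.37
[-1.518, -0.121, -1.111, 0.817, 0.614] 26.62
[-1.458, -0.13, 0.058, 1.55, 0.982] 26.87
[-1.398, -0.139, 0.488, 0.658, 1.399] 27.12
[-1.338, -0.138, -1.097, 1.224, 0.459] 27.37
```

```bash
python3 - <<'E'
from h import *
import threading,json
im=read_camera("side");cv2.imwrite("pics/s6.png",cv2.resize(im[145:185,275:325,::-1],(750,600),interpolation=2))
q=np.array(get_joint_pos()); q=np.array(json.load(open("q.json")))
print(get_joint_pos()[5],q[5],get_effort()[5])
q[5]+=0.12; json.dump(q.tolist(),open("q.json","w"))
err=[]
def mv():
    try: movej(q)
    except Exception as e: err.append(e)
t=threading.Thread(target=mv);t.start();L=[]
while t.is_alive():
    try:L.append((get_time(),get_joint_pos()[5],get_ft_torque()[2],get_effort()[5]))
    except Exception as e: err.append(e)
t.join();print(len(L),err[:2])
L=np.array(L);print(L[::max(1,len(L)//25)].round(3))
E
```

```text
Still running in the background as job /tmp/bash_jobs.1000/22af233dccc5 (pid 833). You'll get a notice when it ends.
```

View pics/s6.png

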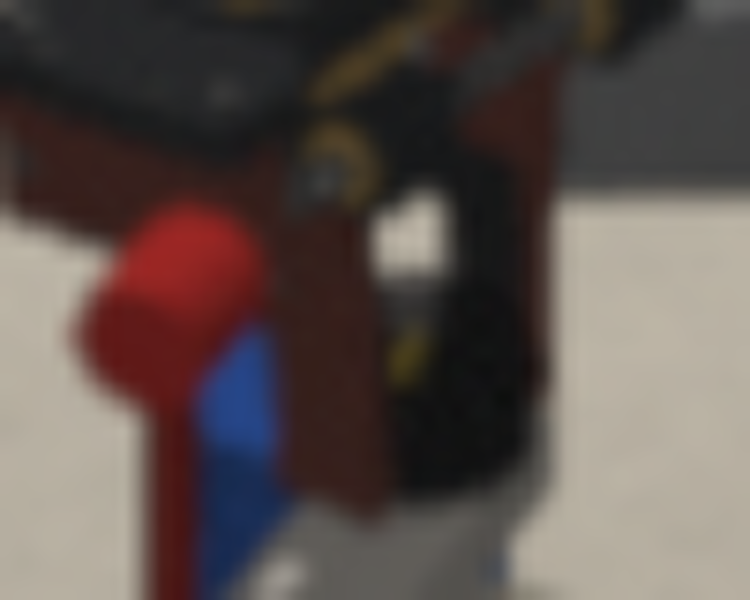

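The yellow mark has moved to the viewer's side, (408,355) in the crop, so the nut turns with the grip. The threaded polling hung, so I'll stop that job and check the state.

```bash
J=/tmp/bash_jobs.1000/22af233dccc5; kill -9 -- -$(cat $J/pid); sleep 1; cat $J/stdout $J/stderr; timeout 20 python3 - <<'E'
from h import *
st(); print(get_joint_pos(),get_effort()[5])
E
```

```text
27.67 tcp [ 0.5772 -0.0316  0.214 ] F [-1.21  0.29  0.21] M [ 0.111 -0.029 -0.522] w 0.495
[-7.55652437e-02  3.65126741e-01  1.74283766e+00  5.64426114e-04
  1.03391446e+00 -1.21888850e+00] -0.15443227719515562
```

```bash
timeout 60 python3 - <<'E'
from h import *
import json
q=np.array(get_joint_pos()); q=np.array(json.load(open("q.json")));print(q[5])
def r(s): print(s,round(get_time(),2),round(get_joint_pos()[5],4),"M",np.round(get_ft_torque()[2],3),"e",round(get_effort()[5],3))
r("0")
q[5]+=0.12; movej(q); r("a"); wait(0.02); r("b"); wait(.1); r("c")
q[5]+=0.04; movej(q); r("a"); wait(0.02); r("b")
json.dump(q.tolist(),open("q.json","w"))
E
```

```text
-1.2154110103173883
0 27.67 -1.2189 M -0.522 e -0.154
a 27.92 -1.1003 M -0.525 e -0.171
b 27.93 -1.1004 M -0.498 e -0.294
c 28.03 -1.0991 M -0.404 e -0.402
a 28.28 -1.0583 M 0.115 e 0.203
b 28.3 -1.0583 M 0.116 e 0.185
```

```bash
cat > step.py <<'E'
from h import *
import json,sys
q=np.array(json.load(open("q.json")))
for i in range(int(sys.argv[1])):
    q[5]+=0.12; movej(q)
    m=np.array([get_ft_torque()[2] for _ in range(10)]); j=get_joint_pos()[5]
    wait(.02); m2=np.array([get_ft_torque()[2] for _ in range(10)])
    print(round(get_time(),2),"turn",round(j+2.476,3),"M %.3f sd %.3f  M2 %.3f"%(m.mean(),m.std(),m2.mean()),"e %.3f"%get_effort()[5],"lag %.4f"%(q[5]-j))
json.dump(q.tolist(),open("q.json","w"))
E
timeout 100 python3 step.py 4
```

```text
28.57 turn 1.537 M -0.476 sd 0.000  M2 -0.480 e -0.279 lag 0.0035
28.83 turn 1.656 M -0.553 sd 0.000  M2 -0.454 e -0.293 lag 0.0048
29.1 turn 1.775 M -0.489 sd 0.000  M2 -0.452 e -0.295 lag 0.0054
29.37 turn 1.895 M -0.561 sd 0.000  M2 -0.443 e -0.294 lag 0.0056
```

```bash
sed -i 's/    wait(.02)/    ea=get_effort()[5]; wait(.02)/; s/"e %.3f"%get_effort()\[5\]/"ea %.4f eb %.4f"%(ea,get_effort()[5])/' step.py; timeout 100 python3 step.py 4
```

```text
29.63 turn 2.015 M -0.475 sd 0.000  M2 -0.467 ea -0.1818 eb -0.2935 lag 0.0056
29.9 turn 2.135 M -0.505 sd 0.000  M2 -0.463 ea -0.1823 eb -0.2934 lag 0.0057
30.17 turn 2.255 M -0.529 sd 0.000  M2 -0.490 ea -0.1825 eb -0.2933 lag 0.0057
30.43 turn 2.375 M -0.481 sd 0.000  M2 -0.515 ea -0.1655 eb -0.2761 lag 0.0057
```

```bash
timeout 100 python3 step.py 1
```

```text
30.7 turn 2.495 M -0.490 sd 0.000  M2 -0.395 ea -0.1504 eb -0.2608 lag 0.0057
```

The steady effort offset broke at turn 2.26–2.38 rad, and both readings shifted by about 0.15 Nm/rad. That puts touch at about 2.26 rad. One more step brings the nut to about 0.37 rad past touch.

```bash
timeout 100 python3 step.py 1; timeout 60 python3 - <<'E'
from h import *
st()
for n in("top","side"):
  im=read_camera(n);c=im[150:230,260:358] if n=="top" else im[145:225,265:363]
  cv2.imwrite(f"pics/{n}7.png",cv2.resize(c[:,:,::-1],(735,600),interpolation=2))
E
```

```text
30.97 turn 2.615 M -0.506 sd 0.000  M2 -0.406 ea -0.1353 eb -0.2456 lag 0.0057
 30.97 tcp [ 0.5772 -0.0316  0.2141] F [-0.96 -0.1   1.53] M [-0.017  0.114 -0.406] w 0.497
```

View pics/side7.png

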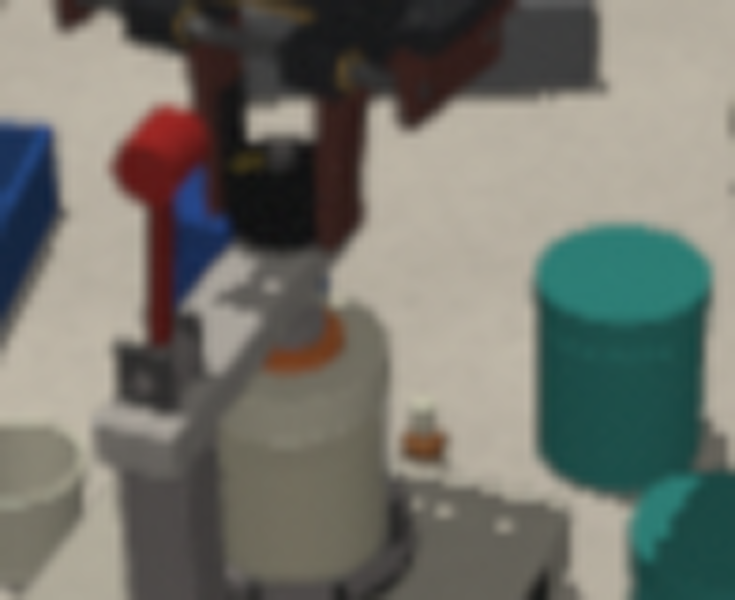

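The side crop shows the mark now on the +x side at (245,160) and the orange pad seated on the lid at (300,345). Effort puts the nut 0.32–0.38 rad past touch, so I stop turning. Next I release, move to the raised knob and fold the lever down.

```bash
timeout 100 python3 - <<'E'
from h import *
command_gripper(1.0)
p=np.array(get_tcp_pos()); movel(p+[0,0,.15],v=.25)
k=arc(1.5)
move_pose([k[0],k[1],.365],quat(EY)); st("above")
h=movel(k,v=.12,until_force=8); st(h)
if not h:
    command_gripper(0); st("closed")
E
```

```text
above 34.03 tcp [0.5763 0.0839 0.3642] F [0.29 1.   0.21] M [ 0.093 -0.211  0.028] w 1.001
False 34.78 tcp [0.577  0.0841 0.2934] F [-0.17  0.74 -0.07] M [ 0.047 -0.137  0.005] w 0.998
closed 35.73 tcp [0.5765 0.0837 0.2928] F [-0.75 -2.63  0.29] M [-0.385 -0.123 -0.203] w 0.318
```

```bash
timeout 100 python3 - <<'E'
from h import *
for t in np.linspace(1.375,0.25,10):
    movel(arc(t),v=.08)
    F=np.array(get_ft_force())
    tang=np.sin(t)*EX+np.cos(t)*EZ; rad=-np.cos(t)*EX+np.sin(t)*EZ
    print(round(t,2),"tan",round(F@tang,1),"rad",round(F@rad,1),"y",round(F@EY,1))
    if np.linalg.norm(F)>45: print("STOP");break
st()
im=read_camera("side");cv2.imwrite("pics/s8.png",cv2.resize(im[125:235,250:385,::-1],(736,600),interpolation=2))
E
```

```text
1.38 tan 3.2 rad -0.0 y -3.6
1.25 tan 4.5 rad 0.7 y -4.4
1.12 tan 5.6 rad 5.3 y -3.5
1.0 tan 5.8 rad 8.2 y -2.9
0.88 tan 6.9 rad 11.1 y -2.9
0.75 tan 6.4 rad 11.1 y -3.7
0.62 tan 6.6 rad 9.6 y -2.2
0.5 tan 6.1 rad 7.4 y -2.3
0.38 tan 3.8 rad 7.0 y -0.9
0.25 tan 2.1 rad 6.8 y -1.2
 38.65 tcp [0.4946 0.0876 0.2254] F [-6.13 -0.96  3.76] M [-0.01   0.342 -0.094] w 0.316
```

View pics/s8.png

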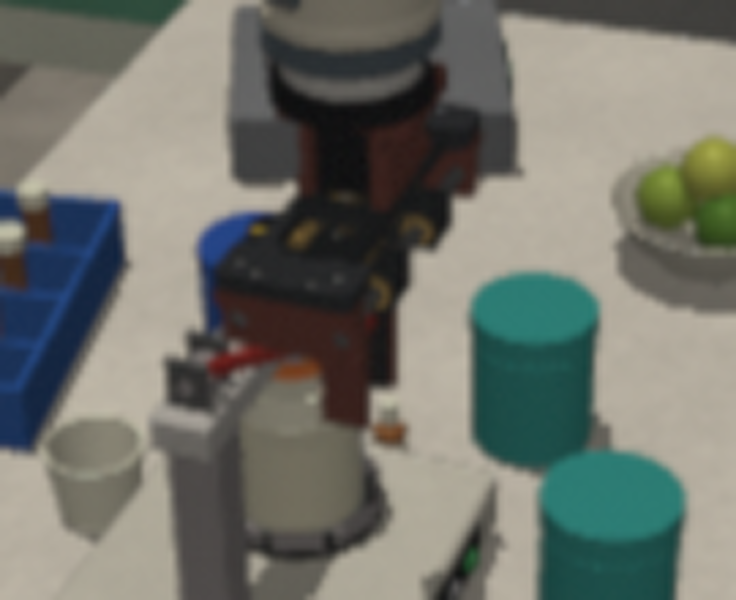

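```bash
timeout 100 python3 - <<'E'
from h import *
for t in (.12,0):
    movel(arc(t),v=.08); st(t)
command_gripper(0.7)
p=np.array(get_tcp_pos())
movel([p[0],p[1],.30],v=.2)
command_gripper(0)
h=movel([K2[0]+.002,K2[1],.262],v=.1,until_force=10); st(h)
h=movel([K2[0]+.002,K2[1],.222],v=.03,until_force=28); st(h)
im=read_camera("side");cv2.imwrite("pics/s9.png",cv2.resize(im[125:235,250:385,::-1],(736,600),interpolation=2))
E
```

```text
0.12 39.0 tcp [0.4919 0.0877 0.2135] F [-5.81  0.75  2.85] M [ 0.013  0.374 -0.158] w 0.316
0 39.28 tcp [0.4908 0.0877 0.2024] F [-6.73  0.9   1.9 ] M [ 0.048  0.511 -0.163] w 0.318
False 42.17 tcp [0.4951 0.0875 0.2619] F [ 0.28 -0.44  0.38] M [ 0.08  -0.098  0.012] w 0.001
True 43.1 tcp [0.4939 0.0876 0.2346] F [-4.92 -1.6  13.35] M [-0.053  0.731 -0.017] w 0.001
```

View pics/s9.png

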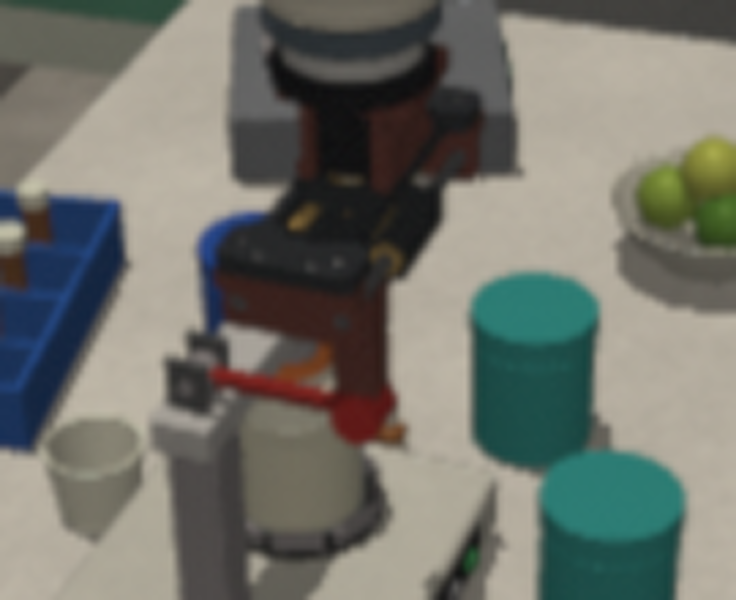

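```bash
timeout 100 python3 - <<'E'
from h import *
p=np.array(get_tcp_pos())
h=movel(p-[0,0,.012],v=.02,until_force=16); st(h)
p=np.array(get_tcp_pos())
movel(p+[0,0,.13],v=.25)
p=np.array(get_tcp_pos()); move_pose([.36,-.30,.40],quat(EY)); st("clear")
for n in("top","side"):
  im=read_camera(n);cv2.imwrite(f"pics/{n}F0.png",im[:,:,::-1])
  c=im[145:270,255:415] if n=="top" else im[145:275,240:400]
  cv2.imwrite(f"pics/{n}F.png",cv2.resize(c[:,:,::-1],(736,590),interpolation=2))
im=cv2.imread("pics/sideF0.png");hsv=cv2.cvtColor(im,cv2.COLOR_BGR2HSV)
m=(((hsv[...,0]<6)|(hsv[...,0]>174))&(hsv[...,1]>150)&(hsv[...,2]>60)).astype(np.uint8);o=np.zeros_like(m);o[145:275,240:400]=1
m=cv2.morphologyEx(m*o,cv2.MORPH_OPEN,np.ones((5,5)));print(cv2.connectedComponentsWithStats(m)[2:])
E
```

```text
True 43.41 tcp [0.4939 0.0876 0.2347] F [-3.93 -0.76 11.12] M [-0.089  0.555  0.003] w 0.005
clear 45.61 tcp [ 0.3604 -0.2994  0.3996] F [-1.05  0.5   0.13] M [-0.006 -0.164  0.018] w 0.007
(array([[     0,      0,    640,    400, 255921],
       [   312,    195,      9,     10,     79]], dtype=int32), array([[319.50104524, 199.49998632],
       [316.11392405, 199.5443038 ]]))
```

View pics/sideF.png

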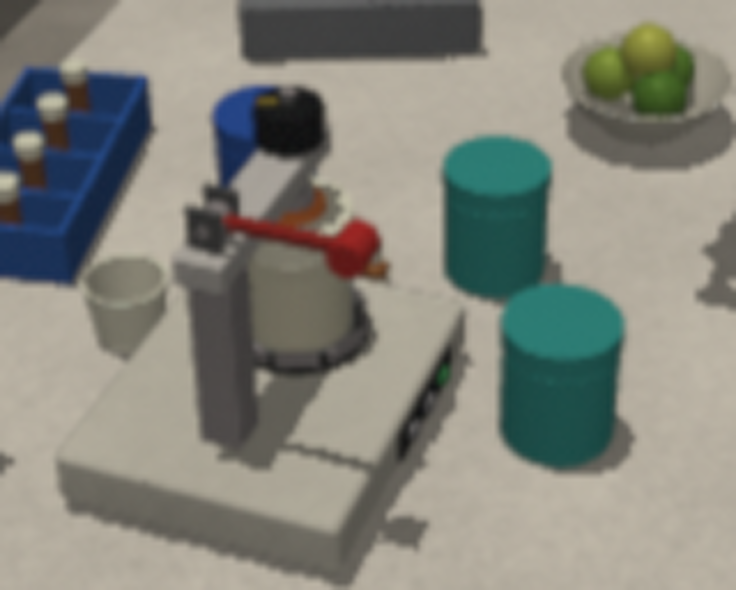

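View pics/topF.png

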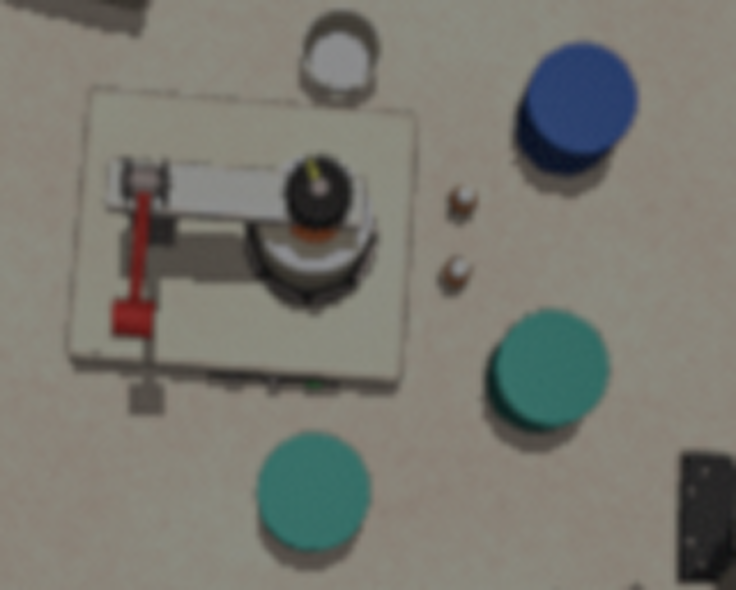

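The knob is back at its starting pixel: (316.1,199.5) now, (316.1,199.5) at the start. The nut's mark has gone round clockwise by about 2.6 rad, and the jar and the other things look unmoved.

```bash
timeout 60 python3 - <<'E'
from station import *
job_done(); print(get_time())
E
```

```text
the job is handed in; nothing more can be done
the job is handed in; nothing more can be done
```

The jar is clamped and the job was handed in at about 46 s of the 72 s allowed. No verdict is reported. I flipped the lever up to its stop, turned the nut about 2.6 rad clockwise, folded the lever down again and moved the arm clear.

- **Lever up:** On the first try the pads slid past the knob and left the lever at about 1.4 rad. I pushed it on with shut fingers, and it did not move further under a 22 N push.
- **Touch on the lid:** I felt it as a sudden break in the last joint's otherwise steady effort, at about 2.26 rad. From there the effort rose by about 0.13 Nm per rad, against the 0.15 expected. That puts the nut 0.32–0.38 rad past touch. The wrist torque reading was too noisy to confirm this independently.
- **Lever down:** A second press did not lower it any further. The fingertips stopped at 0.2346 m, against 0.235 m expected for fully down, and the knob is back at its starting pixel.
- **Surroundings:** In the last pictures of the clamp area the jar stands upright in its seat and the things around it look unmoved. I did not re-check the spare jar, spoon and bottle, which lay outside those crops; the arm did not go near them.
- **Hang:** One script that polled readings while the arm moved hung and had to be stopped. That nut step had already finished and nothing was disturbed.

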